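# Fit the one-way cover into a gearbox valve body and latch it

## Task

A gearbox valve body stands on a slanting stand on the bench; of the two loose covers, take the one whose outline matches the empty pocket in its face, turn it the right way round and seat it fully home, flush with the face. Then swing the latch bar over it until it stops, and let go. Leave the other cover, the tools and the parts box where they lie.

Things in the scene. Friction and masses are not known exactly. Their poses are not given: they have to be found in the camera images.
- valve_body: Aluminium slab 170 (x) x 200 (y) x 35 mm, fixed on a steel stand, its face slanted 30 deg from level and leaning toward the robot. z: outward normal of the face; x: straight up the slope, away from the robot; y: level along the face. Origin: middle of the pocket's main part, on the pocket floor, about 100 mm above the bench. The face is at z = 8 mm.
- pocket (a point): Same point and axes as valve_body. Pocket 8 mm deep, dark floor, x -44..44, y -28..28 mm; its lower (-x) end is a half circle of radius 28 about (-16, 0), its upper end is square; a square lobe x 6..44 on the +y side reaches out to y = 46. The cover has 2 mm play all round.
- cover: Matching cover, aluminium, 130 to 250 g, lying flat, rib up. Plate 8 mm thick, 84 (x) x 52 (y) mm, -x end a half circle of radius 26, +x end square, square lobe x 8..42 on the +y side out to y = 44. Grip rib on top: 40 mm along x, 14 thick along y, centred, z 8 to 38. Origin: middle of the 84 x 52 part, underside. Seated, its origin and axes coincide with valve_body's.
- mirror_cover: The wrong cover, a mirror image of the other (lobe on its -y side; same sizes, rib, origin and axes); it does not fit the pocket. Lies flat on the bench, rib up; leave it. Which of the two covers lies nearer to the robot varies.
- cover_lobe (a point): Middle of the matching cover's lobe, on its underside, at (25, 35, 0) mm of the cover. The lowest 3 mm of the cover's edge is set in by 1.5 mm as a lead-in.
- pocket_lobe (a point): Middle of the pocket's lobe, on the pocket floor, at (25, 35, 0) mm of valve_body.
- latch (a joint): Angle q of the latch bar, rad. 0: closed, toe along +y of valve_body over the cover's edge, at its stop. Positive: open, counter-clockwise looking onto the face; near 1.57 the toe points down the slope (-x), the post up it (+x). Starts at 1.2 to 1.7; stays where left (stiff pivot, about 1 N at the post).
- latch_pivot (a point): Pivot of the latch bar, at (0, -54, 10) mm of valve_body, at the bar's underside. Steel bar 80 x 16 x 6 mm, lying parallel to the face 2 mm above face and seated cover; toe 42 mm long from the pivot, other end 38 mm.
- latch_post (a point): Top middle of the latch's round upright post (12 mm diameter, 28 mm tall above the bar, parallel to valve_body z), 32 mm from the pivot on the end away from the toe. In valve_body, mm: x = 32 sin q, y = -54 - 32 cos q, z = 44.
- spanner: Bystander: steel spanner, 170 mm, lying on the bench in front of the stand. Origin on its underside.
- screwdriver: Bystander: screwdriver with orange handle, 190 mm, lying on the bench to the right of the covers. Origin on its underside.
- parts_box: Bystander: open grey plastic box 100 x 110 x 45 mm, on the bench beyond the work. Origin under its middle.
Things that resemble listed ones, but are neither listed nor needed, are in the scene too. Leave any brown look-alike of the cover alone.

How it is judged (in metres and radians):
On the way, in this order (a step that is already met when the one before it is completed fails the run):
1. the matching cover sits fully home in the pocket, flush with the face (z of cover in the frame of valve_body between -0.003 and 0.0025 m and x of cover in the frame of valve_body between -0.005 and 0.005 m and y of cover in the frame of valve_body between -0.005 and 0.005 m and distance between cover_lobe and pocket_lobe below 0.007 m and angle between the z axis of cover and the z axis of valve_body, either way round below 0.06 rad), for 0.2 s.
2. the latch bar is swung over the seated cover, up to its stop (all of step 1 and value of joint latch below 0.15 rad), for 0.2 s.
At the end, for the whole second after the job is handed in: The matching cover rests in the pocket: its underside within 2.5 mm of the pocket floor, its origin within 5 mm of the pocket's along x and y, lobe over lobe within 7 mm, tilted less than 0.06 rad from the face; the latch is closed over it (under 0.15 rad); all at rest and released (all of step 2 and linear speed of cover below 0.02 m/s and velocity of joint latch below 0.1 rad/s); the robot touches nothing.
It fails at once if the mirror-image cover is moved more than 30 mm (distance of mirror_cover from where it was at the start of the episode above 0.03 m).
It fails at once if a tool or the parts box is moved more than 30 mm (distance of any of spanner, screwdriver, parts_box from where it was at the start of the episode above 0.03 m).
It also fails if it takes over 56 s, if anything falls off the work surface, if the arm or the gripper's body presses on something with over 40 N, if the wrist force passes 120 N, or if a joint passes its speed limit or range.

## Robot

A 6-joint arm with a two-finger parallel gripper is mounted at the origin on the work surface. World frame = base frame: x ahead of the robot, y to its left, z up, the work surface at z = 0. Lengths are in mm, angles in rad, forces in N, time in s.
With the tool pointing down it reaches from about 350 to 875 mm from the base axis. Payload 4.2 kg.
Tool frame: the origin (TCP) lies at the very end of the fingers, on their centre line; the grasp point (between the pads) lies 19 mm behind it (arm.pinch_z is the distance from the TCP to the grasp point, in mm); x points along the fingers, y is the direction in which the jaws open and shut, and the axes are right-handed (so a half turn about x gives the same grasp; the last joint's range is limited). The gripper opens to 85 mm and grips with 20 to 120 N. Pads are 22 mm wide; open, the fingers measure 114 mm over their backs; the gripper's body (76 mm by 85 mm) begins 54 mm behind the grasp point. The pads swing forward as they close: fully open they stand 13 mm farther back than shut.
Start: joints at [1.44, 0.385, 0.008, 0, -1.194, -0.259], TCP at [237.469, 578.107, 231.312] pointing down, gripper open.
Joint ranges: [-3.14, 3.14], [-1.21, 2.06], [-1.07, 1.41], [-3.16, 2.05], [-2.99, -0.16], [-3.1, 3.1]. Speed limits (rad/s): [2.79, 2.79, 3.14, 3.14, 3.14, 3.14].

## Interface

Orientations are given as a unit quaternion [x, y, z, w].
In Python, from bench import arm gives the robot as it stands.
- The arm moves only by the tool drive_tool, never from a script. Its argument "motion" is a list of rows, each a list of 4 numbers: the shift along the tool's x, y, z in mm, then the turn about the tool's x in degrees. In form: [[dx, dy, dz, spin], ...]. A call has 1 to 10 rows; each row shifts and turns the commanded pose from where the row before left it, along the tool's axes as they then stand; what a row does not reach is not made up. A row lasts 1/12 s, in which the tool goes at most 41.7 mm and 7.16 degrees, less where a joint would pass 70% of its speed; a pose out of reach is approached as far as the arm can. A call with a gripper value outside its range is refused whole. "grip" is the finger opening in mm, from 0 to 85.4, set as the call begins (left out, the last holds). The fingers move at their own pace and stop on an object; the grip force is fixed at half the most. Time passes only in rows, so rows that do not move let the fingers close. It gives the time, the measured TCP pose, the force and the opening at its end, in the units of the state.
- arm.read_state(): the state, without advancing time (a new reading comes with each control period).
- arm.get_image(name): name is "scene" or "top"; returns the picture (384x512x3 uint8, red, green, blue); there is no depth.
- arm.calibration(name): a dict with "K" (3x3 intrinsics, pixels), "distortion" ([k1, k2, p1, p2, k3] as OpenCV has them; the pictures are not rectified), "eye" and "attitude" of the camera in the world. Camera axes: x right, y up, looking along -z (the intrinsics and any distortion apply to the point x, -y, -z); pixel columns grow to the right and rows downward; lengths in mm; the calibration is good to about 2 mm. A picture is of the moment at which its call begins. calibration takes no time and is no camera call.
- arm.job_done(): hands the job in, once; it reports no verdict.
The state is a dict: "clock": time; "joints": joint angles; "joint_vel": joint speeds; "joint_efforts": joint torques, N m; "position": TCP position; "ee_rot": TCP orientation; "contact_force": force on the tool from outside, world axes, zero at the start; "wrist_torque": the same for the moment, N m; "gripper_width": finger opening in mm.
Only numpy, scipy, OpenCV 4.12 (cv2) and the standard library are available. Lean on these libraries where they do the work, as an engineer would, in place of code of your own. Each camera call takes 0.05 s, during which the arm holds its last target. There are 200 camera calls.

## Working session

There is one attempt and no reset: what is moved stays moved. The work goes in short steps, Python scripts to look and compute and a tool call to move; the robot and the scene stay as the last step left them, time stands still between calls to the robot, and variables do not carry over. Pictures are saved under pics/ and viewed, about 8 in all and at most 12, crops included, and the job is handed in when it is done.

Besides the shell and the picture viewer there is one more tool, called after ">>>" as name(argument=value, ...), one argument or row to a line, values as JSON. drive_tool: Moves the arm, as the interface text tells. Its arguments: {"type":"object","properties":{"motion":{"type":"array"},"grip":{"type":"number"}},"required":["motion"]}

```bash
mkdir -p pics; ls; python3 - <<'E'
from bench import arm
import cv2
for n in("scene","top"):
    cv2.imwrite(f"pics/{n}0.png",arm.get_image(n)[:,:,::-1]); print(arm.calibration(n))
print(arm.read_state(),arm.pinch_z)
E
```

```text
pics
{'K': array([[432.18392768,   0.        , 258.54942301],
       [  0.        , 432.18392768, 195.93876063],
       [  0.        ,   0.        ,   1.        ]]), 'distortion': array([-0.1577195,  0.       ,  0.       ,  0.       ,  0.       ]), 'eye': array([1152.41184379, -842.51982515,  797.95948925]), 'attitude': array([0.43084008, 0.15046111, 0.27557599, 0.84604737])}
{'K': array([[381.71651835,   0.        , 264.42327102],
       [  0.        , 381.71651835, 191.17208313],
       [  0.        ,   0.        ,   1.        ]]), 'distortion': array([-0.08533661,  0.        ,  0.        ,  0.        ,  0.        ]), 'eye': array([ 453.0055321 ,  -57.69235832, 1036.27217092]), 'attitude': array([ 0.0343426 , -0.05686766, -0.703615  ,  0.70746915])}
{'clock': 0.1, 'joints': array([ 1.43960971e+00,  3.85508382e-01,  6.81433933e-03, -4.21864948e-04,
       -1.19397315e+00, -2.58607148e-01]), 'joint_vel': array([-0.00094535, -0.00207065,  0.00271695,  0.00246989,  0.00040311,
        0.00048678]), 'joint_efforts': array([ 4.00524714e-04, -3.93319809e+01,  1.88928187e+01,  4.19789180e+00,
       -2.61488509e-03,  4.88320424e-06]), 'position': array([237.28835081, 577.67626681, 230.33585493]), 'ee_rot': array([-0.69361237,  0.13766494,  0.69380485,  0.13632707]), 'contact_force': array([ 0.19096222, -0.29512909, -0.30759385]), 'wrist_torque': array([ 0.02973811, -0.03429794,  0.01886321]), 'gripper_width': 85.23789881847924} 18.700000000000003
```

View pics/top0.png

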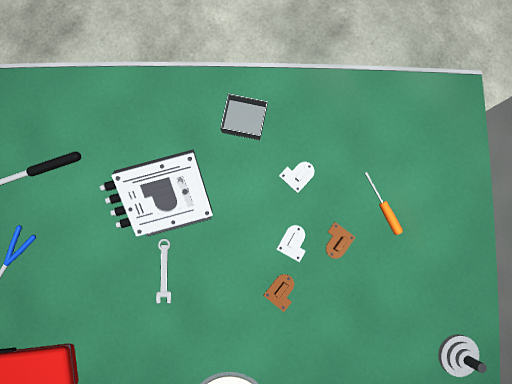

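View pics/scene0.png

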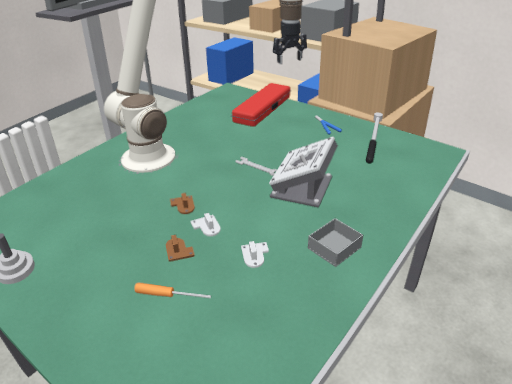

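```bash
cat > h.py <<'E'
import numpy as np, cv2
from scipy.spatial.transform import Rotation as R
from bench import arm
def ray(n,uv):
    c=arm.calibration(n)
    p=cv2.undistortPoints(np.array(uv,float).reshape(-1,1,2),c["K"],c["distortion"]).reshape(-1,2)
    d=np.c_[p[:,0],-p[:,1],-np.ones(len(p))]
    return np.array(c["eye"]),R.from_quat(c["attitude"]).apply(d)
def onz(n,uv,z):
    e,d=ray(n,uv); z=np.broadcast_to(z,len(d)); return e+d*((z-e[2])/d[:,2])[:,None]
def onplane(n,uv,p0,nn):
    e,d=ray(n,uv); return e+d*(((p0-e)@nn)/(d@nn))[:,None]
def proj(n,P):
    c=arm.calibration(n); P=np.atleast_2d(P)
    q=R.from_quat(c["attitude"]).inv().apply(P-c["eye"])*[1,-1,-1]
    return cv2.projectPoints(q.reshape(-1,1,3),np.zeros(3),np.zeros(3),c["K"],c["distortion"])[0].reshape(-1,2)
def tri(uv1,uv2):
    e1,d1=ray("top",[uv1]);e2,d2=ray("scene",[uv2]);d1=d1[0];d2=d2[0]
    s=np.linalg.lstsq(np.c_[d1,-d2],e2-e1,rcond=None)[0]
    a=e1+s[0]*d1;b=e2+s[1]*d2
    return (a+b)/2,np.linalg.norm(a-b)
E
python3 - <<'E'
from h import *
im=arm.get_image("top")[:,:,::-1].copy(); sc=arm.get_image("scene")[:,:,::-1].copy()
cv2.imwrite("pics/t.png",im);cv2.imwrite("pics/s.png",sc)
z=lambda a,u0,v0,w,h,k:cv2.resize(a[v0:v0+h,u0:u0+w],None,fx=k,fy=k,interpolation=cv2.INTER_CUBIC)
A=z(im,95,145,130,100,6); cv2.imwrite("pics/A.png",A)
B=np.hstack([z(im,255,150,65,120,5)[:600],z(sc,265,130,80,80,5)[:400].copy() if 0 else cv2.copyMakeBorder(z(sc,262,130,85,80,5),0,200,0,0,cv2.BORDER_CONSTANT)])
cv2.imwrite("pics/B.png",B); print(A.shape,B.shape)
hsv=cv2.cvtColor(im,cv2.COLOR_BGR2HSV)
m=((hsv[:,:,1]<60)&(hsv[:,:,2]>120)).astype(np.uint8)
for c in cv2.findContours(m,cv2.RETR_EXTERNAL,cv2.CHAIN_APPROX_NONE)[0]:
    a=cv2.contourArea(c)
    if 200<a<9000 and c[:,0,1].min()>80: print(a,cv2.boundingRect(c),cv2.approxPolyDP(c,2.5,True).reshape(-1,2).tolist())
E
```

```text
(600, 780, 3) (600, 750, 3)
434.5 (200, 372, 58, 12) [[200, 383], [257, 382], [244, 374], [221, 372]]
1050.0 (441, 336, 39, 41) [[455, 336], [444, 345], [441, 359], [450, 374], [464, 376], [473, 369], [463, 362], [463, 358], [469, 355], [478, 360], [479, 354], [471, 339]]
434.5 (156, 239, 15, 65) [[161, 239], [158, 244], [161, 250], [161, 285], [156, 293], [156, 302], [161, 296], [166, 296], [169, 303], [170, 292], [166, 290], [169, 241]]
633.0 (277, 225, 28, 37) [[293, 225], [287, 229], [277, 249], [299, 261], [304, 253], [299, 247], [304, 231]]
594.5 (279, 162, 36, 31) [[308, 162], [301, 162], [292, 170], [286, 167], [279, 176], [297, 192], [313, 175], [313, 167]]
5408.0 (111, 152, 102, 84) [[192, 152], [112, 174], [136, 235], [212, 215]]
1051.0 (220, 96, 48, 40) [[227, 96], [220, 127], [259, 135], [267, 102], [250, 98], [266, 101], [266, 106], [230, 100], [222, 128]]
```

View pics/A.png

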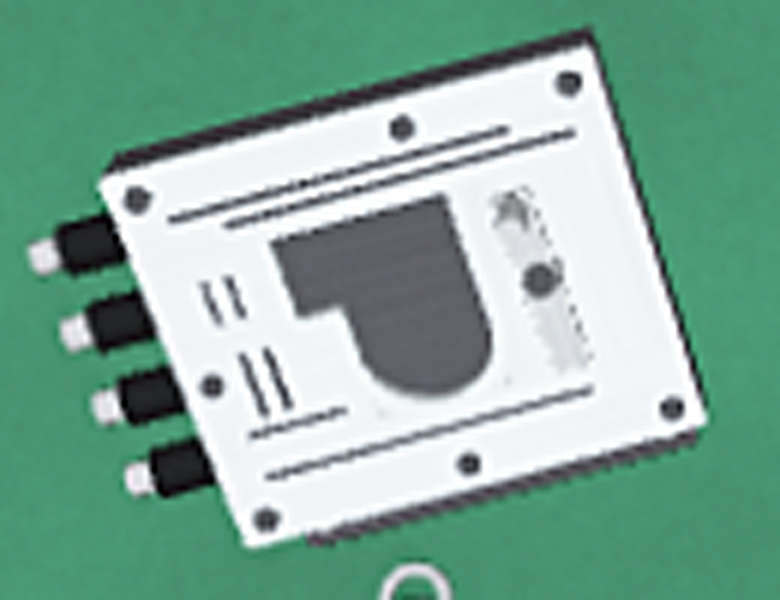

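View pics/B.png

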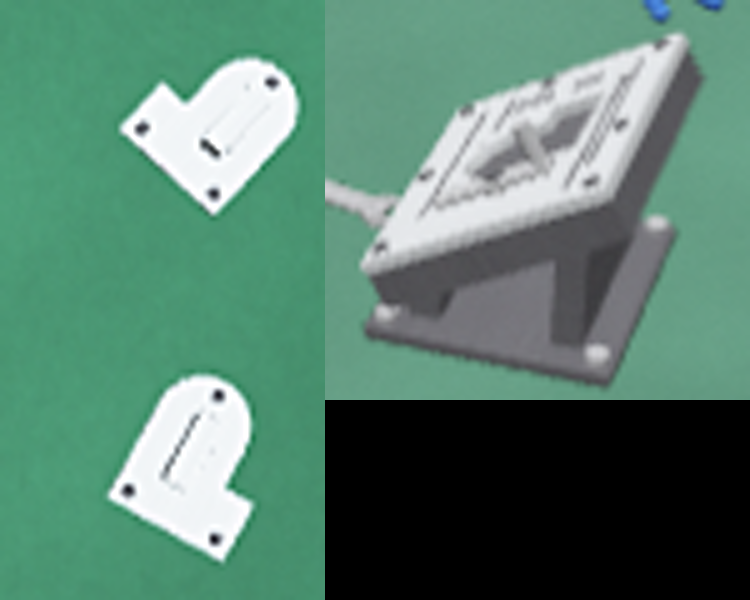

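```bash
cat > m.py <<'E'
from h import *
im=cv2.imread("pics/t.png");sc=cv2.imread("pics/s.png")
def cen(img,u,v,r=4):
    g=cv2.cvtColor(img,cv2.COLOR_BGR2GRAY).astype(float)
    for _ in range(4):
        x0,y0=int(round(u))-r,int(round(v))-r; p=g[y0:y0+2*r+1,x0:x0+2*r+1]
        w=np.clip(np.median(p)-25-p,0,None); Y,X=np.mgrid[0:2*r+1,0:2*r+1]
        u,v=x0+(w*X).sum()/w.sum(),y0+(w*Y).sum()/w.sum()
    return u,v
T=[(672,408),(569,83),(137,200),(266,519)]
S=[(378,247),(590,180),(660,43),(467,110)]
P=[]
for t,s in zip(T,S):
    a=cen(im,95+t[0]/6,145+t[1]/6,3);b=cen(sc,262+(s[0]-325)/5,130+s[1]/5,2)
    p,r=tri(a,b);P.append(p);print(np.round(a,1),np.round(b,1),p.round(1),round(r,1))
P=np.array(P)
print("x edges",(P[1]-P[0]).round(1),(P[2]-P[3]).round(1),"y",(P[3]-P[0]).round(1),(P[2]-P[1]).round(1))
# cover
up=4
big=cv2.resize(im,None,fx=up,fy=up,interpolation=cv2.INTER_CUBIC)
h=cv2.cvtColor(big,cv2.COLOR_BGR2HSV)
m=cv2.morphologyEx(((h[:,:,1]<70)).astype(np.uint8),cv2.MORPH_OPEN,np.ones((5,5)))
a=np.linspace(np.pi/2,3*np.pi/2,60)
mod=np.r_[np.c_[-16+26*np.cos(a),26*np.sin(a)],[[42,-26],[42,44],[8,44],[8,26]]]
def mom(c):
    k=cv2.moments(c.astype(np.float32).reshape(-1,1,2))
    return np.array([k['m10'],k['m01']])/k['m00'],.5*np.arctan2(2*k['mu11'],k['mu20']-k['mu02']),k['m00']
cm,am,Am=mom(mod)
for c in cv2.findContours(m,cv2.RETR_EXTERNAL,cv2.CHAIN_APPROX_NONE)[0]:
    x,y,w,hh=cv2.boundingRect(c)
    if 260<x/up<330 and 210<y/up<240 and w>60:
        W=onz("top",(c.reshape(-1,2)+.5)/up-.5,8)[:,:2]
        cc,aa,A=mom(W-W.mean(0)); cc+=W.mean(0)
        th=aa-am
        if np.cos(th-np.radians(153))<0: th+=np.pi
        o=cc-R.from_euler('z',th).as_matrix()[:2,:2]@cm
        print("cover",o.round(1),np.degrees(th)%360,"area",A,Am)
q=R.from_quat(arm.read_state()["ee_rot"]).as_matrix();print(q.round(3))
E
python3 m.py
```

```text
[206.7 212.8] [271.6 178. ] [520.9  55.9  76. ] 2.5
[189.4 158.4] [314.7 165.9] [645.6  92.3 145.1] 1.1
[117.4 177.8] [328.5 138. ] [597.2 261.4 146.8] 1.3m.py:8: RuntimeWarning: invalid value encountered in scalar divide
  u,v=x0+(w*X).sum()/w.sum(),y0+(w*Y).sum()/w.sum()
Traceback (most recent call last):
  File "m.py", line 14, in <module>
    a=cen(im,95+t[0]/6,145+t[1]/6,3);b=cen(sc,262+(s[0]-325)/5,130+s[1]/5,2)
                                       ~~~^^^^^^^^^^^^^^^^^^^^^^^^^^^^^^^^^^
  File "m.py", line 6, in cen
    x0,y0=int(round(u))-r,int(round(v))-r; p=g[y0:y0+2*r+1,x0:x0+2*r+1]
              ~~~~~^^^
ValueError: cannot convert float NaN to integer
```

```bash
sed -i 's/np.median(p)-25-p/np.median(p)-8-p/' m.py; cat >> m.py <<'E'
c0=P.mean(0); yaw=np.arctan2(*((P[1]-P[0])+(P[2]-P[3]))[[1,0]]); yaw2=np.arctan2(*((P[3]-P[0])+(P[2]-P[1]))[[1,0]])-np.pi/2
print("yaw",np.degrees([yaw,yaw2]))
yaw=(yaw+2*yaw2)/3
B=(R.from_euler('z',yaw)*R.from_euler('y',-np.pi/6)).as_matrix()
print("B",B.round(4).tolist(),"bolts in body",((P-c0)@B).round(1).tolist())
g=cv2.cvtColor(big,cv2.COLOR_BGR2GRAY)
roi=np.zeros_like(g);roi[170*up:215*up,135*up:180*up]=1
mm=((g<165)&(roi>0)).astype(np.uint8)
c=max(cv2.findContours(mm,cv2.RETR_EXTERNAL,cv2.CHAIN_APPROX_NONE)[0],key=cv2.contourArea)
W=(onplane("top",(c.reshape(-1,2)+.5)/up-.5,c0,B[:,2])-c0)@B
x,y=W[:,0],W[:,1]
print("x",x.min(),x.max(),"y",y.min(),y.max())
xm=x.max();yl=y.min()
print("top edge",np.median(x[(x>xm-6)&(y>yl+10)&(y<y.max()-10)]),"-y edge",np.median(y[(y<yl+6)&(x>xm-50)&(x<xm-8)]),
 "lobe +y",np.median(y[(y>y.max()-6)&(x>xm-30)&(x<xm-8)]),"lobe low",np.median(x[(y>yl+61)&(y<yl+70)&(x<xm-20)]),"+y main",np.median(y[(y>yl+45)&(y<yl+64)&(x<xm-44)&(x>xm-58)]))
E
python3 m.py
```

```text
[206.8 212.9] [271.1 178.2] [520.3  55.5  75.3] 3.7
[189.4 158.4] [314.8 165.9] [645.7  92.5 145. ] 0.8
[117.4 177.9] [327.8 137.3] [596.2 259.9 149.8] 2.6
[139.2 231.6] [289.7 150.5] [473.8 225.4  76.7] 1.2
x edges [125.3  37.   69.7] [122.4  34.6  73.2] y [-46.6 169.9   1.4] [-49.5 167.4   4.9]
cover [ 455.4 -165.1] 151.54892860573622 area 4854.640408654899 4689.3566110872725
[[-0.    -0.38  -0.925]
 [-0.001 -0.925  0.38 ]
 [-1.     0.001 -0.   ]]
yaw [16.1154843  15.90289088]
B [[0.8326, -0.2752, -0.4807], [0.2383, 0.9614, -0.1376], [0.5, -0.0, 0.866]] bolts in body [[-74.9, -88.2, 1.2], [73.1, -87.1, -3.8], [74.2, 87.5, 1.2], [-72.5, 87.9, 1.4]]
x -39.833239222641225 44.91478769922782 y -27.22273231188493 45.59041436831147
top edge 44.29730606694959 -y edge -26.471336299744458 lobe +y 44.9009781570642 lobe low 9.88191609540068 +y main 26.8545203164253
```

>>> drive_tool(
  motion=[
    [0,25,-20,0],
    [0,25,-20,0],
    [0,25,-20,0],
    [0,25,-20,0],
    [0,25,-20,0],
    [0,25,-20,0],
    [0,25,-20,0],
    [0,25,-20,0],
    [0,25,-20,0],
    [0,25,-20,0],
  ],
  grip=50,
)

```text
clock: 1.03
position: [327.5, 269.2, 231.3]
ee_rot: [-0.694, 0.137, 0.694, 0.137]
contact_force: [-0.0, -0.2, -0.3]
gripper_width: 50.2
```

>>> drive_tool(
  motion=[
    [0,25,-20,0],
    [0,25,-20,0],
    [0,25,-20,0],
    [0,25,-20,0],
    [0,25,-20,0],
    [0,25,-20,0],
    [0,25,-20,0],
    [0,25,-20,0],
    [0,25,-20,0],
    [0,25,-20,0],
  ],
)

```text
clock: 1.87
position: [417.4, -38.0, 231.5]
ee_rot: [0.694, -0.137, -0.694, -0.137]
contact_force: [1.2, 0.4, 0.3]
gripper_width: 50.0
```

>>> drive_tool(
  motion=[
    [0,25,-20,0],
    [0,25,-20,0],
    [0,25,-20,0],
    [0,25,-20,0],
    [0,4,-4,0],
    [0,0,0,6.2],
    [0,0,0,0],
  ],
)

```text
clock: 2.45
position: [455.4, -165.0, 230.8]
ee_rot: [-0.685, 0.175, 0.685, 0.176]
contact_force: [0.1, 1.5, -0.6]
gripper_width: 50.2
```

```bash
cat > w.py <<'E'
import sys
from h import *
s=arm.read_state();M=R.from_quat(s["ee_rot"]).as_matrix()
tgt=np.array([float(v) for v in sys.argv[1:4]])
print(s["clock"],s["position"].round(1),s["contact_force"].round(1),s["gripper_width"].round(1),s["joints"].round(2),"jaw yaw",np.degrees(np.arctan2(M[1,1],M[0,1])).round(1))
print("tool delta",(M.T@(tgt-s["position"])).round(1), "tilt",M[:,0].round(3))
E
python3 w.py 455.4 -165.1 13
```

```text
Traceback (most recent call last):
  File "w.py", line 5, in <module>
    print(s["clock"],s["position"].round(1),s["contact_force"].round(1),s["gripper_width"].round(1),s["joints"].round(2),"jaw yaw",np.degrees(np.arctan2(M[1,1],M[0,1])).round(1))
                                                                        ^^^^^^^^^^^^^^^^^^^^^^^^
AttributeError: 'float' object has no attribute 'round'
```

>>> drive_tool(
  motion=[
    [36,0,0,0],
    [36,0,0,0],
    [36,0,0,0],
    [36,0,0,0],
    [36,0,0,0],
    [25,0,0,0],
    [12,0,0,0],
    [0,0,0,0],
  ],
)

```text
clock: 3.12
position: [453.3, -163.7, 11.6]
ee_rot: [-0.683, 0.174, 0.688, 0.173]
contact_force: [0.5, 1.0, -0.5]
gripper_width: 50.0
```

>>> drive_tool(
  motion=[
    [0,0,0,0],
    [0,0,0,0],
    [0,0,0,0],
    [0,0,0,0],
    [0,0,0,0],
  ],
  grip=0,
)

```text
clock: 3.53
position: [456.8, -164.4, 16.0]
ee_rot: [0.687, -0.174, -0.684, -0.174]
contact_force: [-1.3, 1.5, 5.7]
gripper_width: 12.4
```

>>> drive_tool(
  motion=[
    [-15,0,0,0],
    [-30,0,0,0],
    [-40,0,0,0],
    [-40,0,0,0],
    [-40,0,0,0],
    [-40,0,0,0],
    [-30,0,0,0],
    [0,0,0,0],
  ],
)

```text
clock: 4.2
position: [458.9, -165.2, 257.0]
ee_rot: [0.691, -0.173, -0.68, -0.174]
contact_force: [1.9, 0.3, -1.9]
gripper_width: 12.9
```

```bash
cat > b.py <<'E'
import sys
from h import *
B=np.array([[0.8326,-0.2752,-0.4807],[0.2383,0.9614,-0.1376],[0.5,0,0.866]]);O=np.array([562.8,159.4,104.8])+.4*B[:,0]
s=arm.read_state();M=R.from_quat(s["ee_rot"]).as_matrix()
yaw=np.degrees(np.arctan2(M[1,1],M[0,1]))
G=s["position"]+[0,0,18.7]
print(round(s["clock"],2),s["position"].round(1),"F",s["contact_force"].round(1),round(s["gripper_width"],1),s["joints"].round(2),"down",M[:,0].round(3))
print("spin to body y",round((yaw-105.97+180)%360-180,1),"G body",((G-O)@B).round(1))
for a in sys.argv[1:]:
    g=np.array([float(v) for v in a.split(",")]); d=O+B@g-G
    print(a,"world d",d.round(1),"tool d now",(M.T@d).round(1))
E
python3 b.py 35,0,120 35,0,57
```

```text
4.2 [ 458.9 -165.2  257. ] F [ 1.9  0.3 -1.9] 12.9 [-0.01  0.12 -0.29  0.   -1.15  1.08] down [ 0.016 -0.002 -1.   ]
spin to body y 135.6 G body [ -78.8 -283.5  242.6]
35,0,120 world d [ 75.7 316.5 -49.3] tool d now [  49.7 -314.1   85.1]
35,0,57 world d [ 106.   325.2 -103.9] tool d now [ 104.7 -335.8   63.4]
```

>>> drive_tool(
  motion=[
    [0,-31.4,8.5,0],
    [0,-31.4,8.5,0],
    [0,-31.4,8.5,0],
    [0,-31.4,8.5,0],
    [5,-31.4,8.5,0],
    [5,-31.4,8.5,0],
    [5,-31.4,8.5,0],
    [5,-31.4,8.5,0],
    [5,-31.4,8.5,0],
    [5,-31.4,8.5,0],
  ],
)

```text
clock: 5.03
position: [530.2, 153.4, 218.4]
ee_rot: [-0.685, 0.174, 0.686, 0.174]
contact_force: [0.8, 0.4, -1.2]
gripper_width: 12.8
```

>>> drive_tool(
  motion=[
    [0,0,0,6.78],
    [0,0,0,6.78],
    [0,0,0,6.78],
    [0,0,0,6.78],
    [0,0,0,6.78],
    [0,0,0,6.78],
    [0,0,0,6.78],
    [0,0,0,6.78],
    [0,0,0,6.78],
    [0,0,0,6.78],
  ],
)

```text
clock: 5.87
position: [530.1, 151.7, 218.4]
ee_rot: [-0.47, 0.529, 0.47, 0.528]
contact_force: [0.1, -0.5, -2.3]
gripper_width: 12.3
```

>>> drive_tool(
  motion=[
    [0,0,0,6.78],
    [0,0,0,6.78],
    [0,0,0,6.78],
    [0,0,0,6.78],
    [0,0,0,6.78],
    [0,0,0,6.78],
    [0,0,0,6.78],
    [0,0,0,6.78],
    [0,0,0,6.78],
    [0,0,0,6.78],
  ],
)

```text
clock: 6.7
position: [530.0, 151.7, 218.4]
ee_rot: [-0.095, 0.701, 0.096, 0.7]
contact_force: [-0.0, 0.6, -1.5]
gripper_width: 12.3
```

```bash
python3 - <<'E'
from h import *
im=arm.get_image("top")[:,:,::-1].copy(); sc=arm.get_image("scene")[:,:,::-1].copy()
z=lambda a,u0,v0,w,h,k:cv2.resize(a[v0:v0+h,u0:u0+w],None,fx=k,fy=k,interpolation=cv2.INTER_CUBIC)
cv2.imwrite("pics/C.png",np.hstack([z(im,100,125,130,130,3),z(sc,260,60,130,130,3)]))
E
python3 b.py 35,0,120 35,0,57
```

```text
6.8 [530.2 151.7 218.5] F [-0.2 -0.3 -2.5] 12.3 [ 0.57  0.27 -0.19 -0.   -1.11 -1.87] down [-0.002 -0.    -1.   ]
spin to body y -0.1 G body [ 36.8   1.6 131.4]
35,0,120 world d [  4.4  -0.4 -10.8] tool d now [10.8 -1.6  4.2]
35,0,57 world d [ 34.7   8.3 -65.4] tool d now [65.3 -1.5 35.8]
```

View pics/C.png

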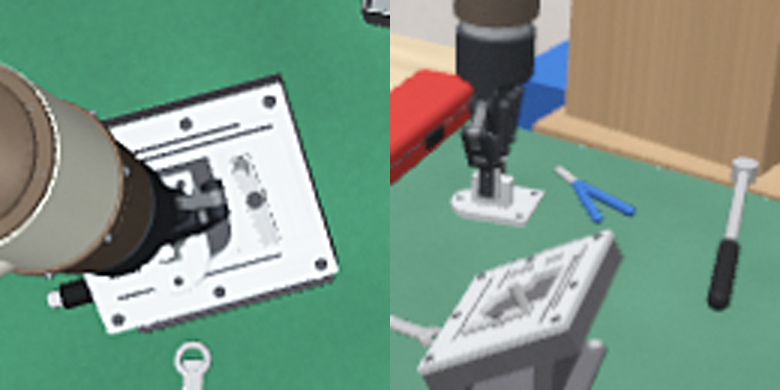

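```bash
python3 - <<'E'
from h import *
t=[(218,395),(128,490),(214,538)]  # B crop: round, sq no lobe, lobe
uv=[(255+a/5,150+b/5) for a,b in t]
W=onz("top",uv,8)[:,:2]-[455.4,-165.1]; c=R.from_euler('z',np.radians(151.5)).as_matrix()[:2,:2]
print("dots in cover at pick",(W@c).round(1).tolist())
uv=[(260+(a-390)/3,60+b/3) for a,b in [(460,208),(523,220),(536,193)]]
s=arm.read_state();c=R.from_euler('z',np.radians(15.97)).as_matrix()[:2,:2]
for z in(208,213,218): print(z,((onz("scene",uv,z)[:,:2]-s["position"][:2])@c).round(1).tolist())
E
```

```text
dots in cover at pick [[-34.0, 1.7], [33.9, -16.8], [34.3, 35.8]]
208 [[-24.0, -18.4], [42.2, -22.8], [38.7, 39.0]]
213 [[-21.1, -27.8], [44.6, -32.1], [41.2, 29.1]]
218 [[-18.1, -37.2], [47.0, -41.5], [43.6, 19.2]]
```

>>> drive_tool(
  motion=[
    [14,-0.4,8,0],
    [14,-0.4,8,0],
    [14,-0.4,8,0],
    [10,-0.4,6,0],
    [4,0,2,0],
    [0,0,0,0],
  ],
)

```text
clock: 7.3
position: [561.7, 158.8, 161.8]
ee_rot: [-0.098, 0.701, 0.098, 0.699]
contact_force: [-0.4, 0.1, -2.0]
gripper_width: 12.9
```

>>> drive_tool(
  motion=[
    [1.7,0,1,0],
    [1.7,0,1,0],
    [1.7,0,1,0],
    [0,0,0,0],
  ],
)

```text
clock: 7.63
position: [565.1, 160.1, 158.5]
ee_rot: [-0.098, 0.7, 0.098, 0.701]
contact_force: [-1.4, -0.8, -2.1]
gripper_width: 13.0
```

>>> drive_tool(
  motion=[
    [1.7,0,1,0],
    [1.7,0,1,0],
    [0,0,0,0],
  ],
)

```text
clock: 7.88
position: [567.0, 160.5, 154.6]
ee_rot: [-0.098, 0.7, 0.098, 0.7]
contact_force: [-0.2, 0.9, -2.7]
gripper_width: 13.0
```

```bash
python3 b.py 35,0,50
```

```text
7.88 [567.  160.5 154.6] F [-0.2  0.9 -2.7] 13.0 [ 0.55  0.39 -0.19 -0.   -0.99 -1.84] down [-0. -0. -1.]
spin to body y -0.1 G body [37.6 -0.1 57.1]
35,0,50 world d [ 1.3  0.4 -7.5] tool d now [7.5 0.1 1.3]
```

>>> drive_tool(
  motion=[
    [2,0,0,0],
    [2,0,0,0],
    [2,0,0,0],
    [0,0,0,0],
  ],
)

```text
clock: 8.22
position: [567.1, 160.5, 150.7]
ee_rot: [-0.098, 0.7, 0.098, 0.701]
contact_force: [-4.6, -0.0, 6.0]
gripper_width: 12.5
```

>>> drive_tool(
  motion=[
    [2,0,0,0],
    [2,0,0,0],
    [2,0,0,0],
    [0,0,0,0],
  ],
)

```text
clock: 8.55
position: [566.1, 160.1, 147.8]
ee_rot: [-0.099, 0.7, 0.098, 0.7]
contact_force: [-13.3, -1.5, 20.4]
gripper_width: 12.5
```

```bash
python3 b.py 35,0,50
```

```text
8.55 [566.1 160.1 147.8] F [-13.3  -1.5  20.4] 12.5 [ 0.55  0.39 -0.2   0.   -0.97 -1.84] down [ 0.001 -0.001 -1.   ]
spin to body y -0.0 G body [33.4 -0.3 51.8]
35,0,50 world d [ 2.1  0.9 -0.7] tool d now [0.7 0.3 2.3]
```

>>> drive_tool(
  motion=[
    [2,0,0,0],
    [2,0,0,0],
    [2,0,0,0],
    [0,0,0,0],
  ],
)

```text
clock: 8.88
position: [563.9, 159.4, 140.8]
ee_rot: [-0.099, 0.702, 0.097, 0.699]
contact_force: [-17.7, -1.3, 21.6]
gripper_width: 12.8
```

>>> drive_tool(
  motion=[
    [2,0,0,0],
    [2,0,0,0],
    [0,0,0,0],
  ],
)

```text
clock: 9.13
position: [562.9, 159.1, 136.5]
ee_rot: [-0.099, 0.703, 0.097, 0.698]
contact_force: [-19.5, -1.2, 21.6]
gripper_width: 13.1
```

```bash
python3 b.py 35,0,50;  python3 - <<'E'
from h import *
im=arm.get_image("top")[:,:,::-1].copy(); sc=arm.get_image("scene")[:,:,::-1].copy()
z=lambda a,u0,v0,w,h,k:cv2.resize(a[v0:v0+h,u0:u0+w],None,fx=k,fy=k,interpolation=cv2.INTER_CUBIC)
cv2.imwrite("pics/D.png",np.hstack([z(im,100,135,110,110,3),z(sc,255,90,100,110,4)[:330*1][:330] if 0 else z(sc,262,105,82,82.0.__int__(),4)[:330]]) if 0 else z(sc,255,90,100,110,5))
E
```

```text
9.13 [562.9 159.1 136.5] F [-19.5  -1.2  21.6] 13.1 [ 0.55  0.4  -0.22 -0.   -0.96 -1.84] down [-0.007 -0.003 -1.   ]
spin to body y -0.0 G body [24.9 -0.3 43.6]
35,0,50 world d [ 5.3  1.8 10.6] tool d now [-10.6   0.3   5.5]
```

View pics/D.png

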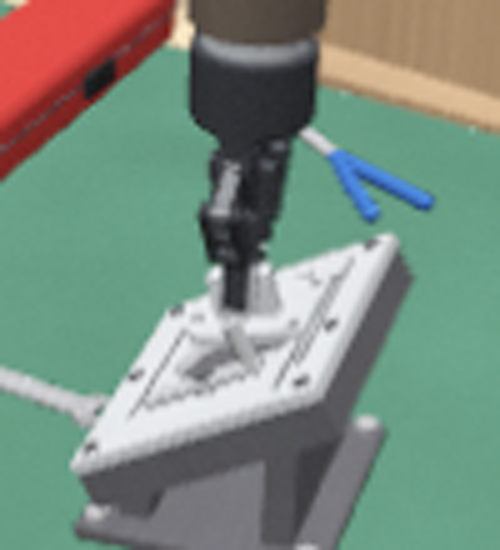

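>>> drive_tool(
  motion=[
    [2,0,0,0],
    [2,0,0,0],
    [0,0,0,0],
  ],
)

```text
clock: 9.48
position: [562.2, 159.0, 131.9]
ee_rot: [-0.099, 0.703, 0.097, 0.697]
contact_force: [-21.0, -0.5, 20.9]
gripper_width: 12.5
```

>>> drive_tool(
  motion=[
    [1,0,0,0],
    [1,0,0,0],
    [0,0,0,0],
  ],
)

```text
clock: 9.73
position: [562.0, 158.9, 129.9]
ee_rot: [-0.099, 0.704, 0.097, 0.697]
contact_force: [-20.9, -1.0, 20.3]
gripper_width: 12.7
```

```bash
python3 b.py 35,0,50
```

```text
9.73 [562.  158.9 129.9] F [-20.9  -1.   20.3] 12.7 [ 0.55  0.41 -0.23 -0.   -0.94 -1.84] down [-0.009 -0.004 -1.   ]
spin to body y -0.1 G body [20.7 -0.2 38.4]
35,0,50 world d [ 6.2  2.  17.2] tool d now [-17.3   0.2   6.4]
```

>>> drive_tool(
  motion=[
    [-8,0,-4.5,0],
    [-8,0,-4.5,0],
    [4,0,-7,0],
    [5,0,-9,0],
    [0,0,0,0],
    [0,0,0,0],
  ],
)

```text
clock: 10.23
position: [542.5, 153.4, 133.1]
ee_rot: [-0.098, 0.701, 0.097, 0.7]
contact_force: [0.3, 0.8, -1.6]
gripper_width: 13.0
```

```bash
python3 b.py 0,0,50;  python3 - <<'E'
from h import *
im=arm.get_image("top")[:,:,::-1].copy(); sc=arm.get_image("scene")[:,:,::-1].copy()
cv2.imwrite("pics/t2.png",im);cv2.imwrite("pics/s2.png",sc)
z=lambda a,u0,v0,w,h,k:cv2.resize(a[v0:v0+h,u0:u0+w],None,fx=k,fy=k,interpolation=cv2.INTER_CUBIC)
cv2.imwrite("pics/E.png",np.vstack([z(im,105,145,110,45,7),z(sc,260,125,88,33,8.75.__int__())[:, :704] if 0 else cv2.resize(z(sc,265,130,80,60,5),None,fx=1,fy=1)]) if 0 else np.hstack([z(im,125,160,70,60,5),z(sc,265,125,75,60,5)]))
E
```

```text
10.23 [542.5 153.4 133.1] F [ 0.3  0.8 -1.6] 13.0 [ 0.56  0.37 -0.28  0.   -0.92 -1.86] down [-0.001 -0.001 -1.   ]
spin to body y -0.1 G body [ 4.7 -0.2 51.3]
0,0,50 world d [-3.4 -0.7 -3.5] tool d now [ 3.5  0.2 -3.4]
```

View pics/E.png

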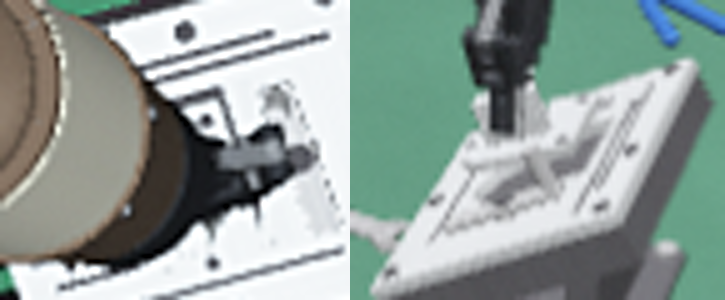

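```bash
python3 - <<'E'
from h import *
import re
exec(open("m.py").read().split("T=[")[0])
im=cv2.imread("pics/t2.png")
B=np.array([[0.8326,-0.2752,-0.4807],[0.2383,0.9614,-0.1376],[0.5,0,0.866]]);O=np.array([562.8,159.4,104.8])+.4*B[:,0]
d=[cen(im,125+207/5,160+120/5,2),cen(im,125+212/5,160+263/5,2)];print(d)
G=(arm.read_state()["position"]+[0,0,18.7]-O)@B
for g in(29,32):
  W=(onplane("top",d,O+B[:,2]*(G[2]-g+8),B[:,2])-O)@B
  print(g,W.round(1).tolist(),"cover origin est rel G",(W-G)[:,:2].round(1)-[[34,-17.5],[-34,0]])
E
```

```text
[(np.float64(162.75555555555556), np.float64(185.64444444444445)), (np.float64(167.0909090909091), np.float64(212.20634920634922))]
29 [[33.7, -11.0, 30.2], [-34.2, 0.9, 30.2]] cover origin est rel G [[-6.2  6.6]
 [-6.2  0.9]]
32 [[32.7, -10.4, 27.2], [-35.5, 1.5, 27.2]] cover origin est rel G [[-7.2  7.2]
 [-7.5  1.5]]
```

```bash
python3 b.py 0,0,50; python3 - <<'E'
from h import *
sc=cv2.imread("pics/s2.png");im=cv2.imread("pics/t2.png")
z=lambda a,u0,v0,w,h,k:cv2.resize(a[v0:v0+h,u0:u0+w],None,fx=k,fy=k,interpolation=cv2.INTER_CUBIC)
cv2.imwrite("pics/F.png",np.hstack([z(sc,275,135,50,40,10),z(im,155,178,25,40,10)]))
E
```

```text
10.33 [543.5 153.8 133.7] F [ 0.1 -0.3 -1.5] 12.5 [ 0.56  0.37 -0.28  0.   -0.92 -1.86] down [ 0. -0. -1.]
spin to body y -0.1 G body [ 6.  -0.  51.2]
0,0,50 world d [-4.4 -1.2 -4.1] tool d now [ 4.1  0.  -4.6]
```

View pics/F.png

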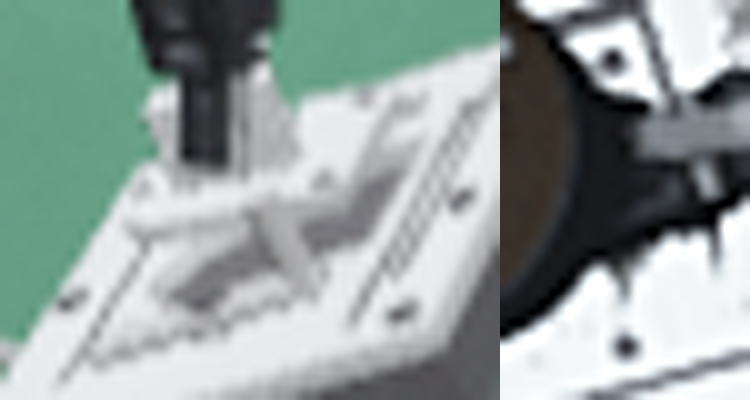

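```bash
python3 - <<'E'
from h import *
B=np.array([[0.8326,-0.2752,-0.4807],[0.2383,0.9614,-0.1376],[0.5,0,0.866]]);O=np.array([562.8,159.4,104.8])+.4*B[:,0]
G=(np.array([543.5,153.8,133.7])+[0,0,18.7]-O)@B
D=[]
for a,b in [((165.75,183.55),(306.55,152.55)),((167.15,212.15),(288.85,152.55))]:
    p,r=tri(a,b); q=(p-O)@B; D.append(q); print(p.round(1),r.round(1),"body",q.round(1),"rel G",(q-G).round(1))
v=D[0]-D[1];print("tilt remaining deg",np.degrees(np.arctan2(-v[2],v[0])),np.linalg.norm(v), np.degrees(np.arctan2(v[1],v[0])),"expected yaw",np.degrees(np.arctan2(-17.5,68)))
E
```

```text
[585.1 146.8 143.2] 0.8 body [ 34.4 -18.2  24.3] rel G [ 28.4 -18.2 -27. ]
[520.2 146.9 121.2] 1.8 body [-30.7  -0.3  36.4] rel G [-36.7  -0.2 -14.8]
tilt remaining deg 10.617949095997584 68.54157526186118 -15.417639959500125 expected yaw -14.432062936135921
```

>>> drive_tool(
  motion=[
    [3,0.2,0.3,0],
    [3,0,0.3,0],
    [3,0,0.3,0],
    [3.3,0,0.2,0],
    [0,0,0,0],
    [0,0,0,0],
  ],
)

```text
clock: 10.83
position: [543.8, 154.1, 121.1]
ee_rot: [-0.098, 0.701, 0.097, 0.7]
contact_force: [-0.3, -0.3, -2.2]
gripper_width: 12.6
```

```bash
python3 b.py 0.8,0.2,36 0.8,0.2,29.5
```

```text
10.83 [543.8 154.1 121.1] F [-0.3 -0.3 -2.2] 12.6 [ 0.56  0.39 -0.29  0.   -0.89 -1.86] down [-0.001 -0.    -1.   ]
spin to body y -0.1 G body [ 0.   0.1 40.1]
0.8,0.2,36 world d [ 2.6  0.9 -3.2] tool d now [3.2 0.1 2.7]
0.8,0.2,29.5 world d [ 5.7  1.7 -8.8] tool d now [8.8 0.1 6. ]
```

>>> drive_tool(
  motion=[
    [1.6,0,1.3,0],
    [1.6,0,1.3,0],
    [0,0,0,0],
    [0,0,0,0],
  ],
)

```text
clock: 11.17
position: [546.5, 154.9, 118.2]
ee_rot: [-0.098, 0.7, 0.098, 0.7]
contact_force: [-0.8, -0.5, -2.2]
gripper_width: 12.5
```

>>> drive_tool(
  motion=[
    [1.4,0,0.8,0],
    [1.4,0,0.8,0],
    [0,0,0,0],
    [0,0,0,0],
  ],
)

```text
clock: 11.5
position: [547.9, 155.3, 115.4]
ee_rot: [-0.098, 0.7, 0.098, 0.7]
contact_force: [-0.8, 0.2, -2.0]
gripper_width: 12.9
```

```bash
python3 b.py 0.8,0.2,29.5
```

```text
11.5 [547.9 155.3 115.4] F [-0.8  0.2 -2. ] 12.9 [ 0.56  0.4  -0.29  0.   -0.88 -1.85] down [-0. -0. -1.]
spin to body y -0.1 G body [ 0.9  0.2 33. ]
0.8,0.2,29.5 world d [ 1.6  0.5 -3.1] tool d now [3.1 0.  1.7]
```

>>> drive_tool(
  motion=[
    [1,0,0,0],
    [1,0,0,0],
    [0,0,0,0],
    [0,0,0,0],
  ],
)

```text
clock: 11.83
position: [548.4, 155.5, 114.0]
ee_rot: [-0.098, 0.7, 0.098, 0.701]
contact_force: [0.3, -0.0, 0.2]
gripper_width: 12.7
```

>>> drive_tool(
  motion=[
    [1,0,0,0],
    [1,0,0,0],
    [0,0,0,0],
    [0,0,0,0],
  ],
)

```text
clock: 12.17
position: [548.6, 155.5, 113.5]
ee_rot: [-0.098, 0.699, 0.098, 0.701]
contact_force: [-2.6, -0.0, 8.0]
gripper_width: 12.8
```

```bash
python3 b.py 0.8,0.2,29.5;  python3 - <<'E'
from h import *
im=arm.get_image("top")[:,:,::-1].copy(); sc=arm.get_image("scene")[:,:,::-1].copy()
cv2.imwrite("pics/t3.png",im);cv2.imwrite("pics/s3.png",sc)
z=lambda a,u0,v0,w,h,k:cv2.resize(a[v0:v0+h,u0:u0+w],None,fx=k,fy=k,interpolation=cv2.INTER_CUBIC)
cv2.imwrite("pics/H.png",np.hstack([z(sc,275,140,45,40,10),z(im,155,178,25,40,10)]))
E
```

```text
12.17 [548.6 155.5 113.5] F [-2.6 -0.   8. ] 12.8 [ 0.56  0.4  -0.29  0.   -0.88 -1.85] down [ 0.002  0.    -1.   ]
spin to body y -0.1 G body [ 0.6  0.1 31.1]
0.8,0.2,29.5 world d [ 0.9  0.4 -1.3] tool d now [1.3 0.1 1. ]
```

View pics/H.png

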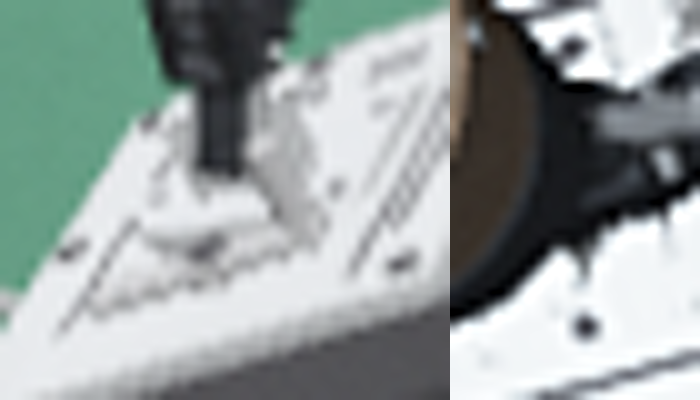

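>>> drive_tool(
  motion=[
    [1,0,0.2,0],
    [1,0,0.2,0],
    [1,0,0.2,0],
    [1,0,0.1,0],
    [0,0,0,0],
    [0,0,0,0],
  ],
)

```text
clock: 12.77
position: [549.0, 155.3, 112.8]
ee_rot: [-0.098, 0.699, 0.098, 0.701]
contact_force: [-10.8, -2.4, 24.6]
gripper_width: 12.8
```

>>> drive_tool(
  motion=[
    [1,0,0.2,0],
    [1,0,0.2,0],
    [1,0,0.1,0],
    [0,0,0,0],
    [0,0,0,0],
  ],
)

```text
clock: 13.18
position: [549.0, 155.1, 112.2]
ee_rot: [-0.099, 0.699, 0.098, 0.701]
contact_force: [-18.0, -4.1, 36.7]
gripper_width: 12.7
```

```bash
python3 b.py -1,0.2,25
```

```text
13.18 [549.  155.1 112.2] F [-18.   -4.1  36.7] 12.7 [ 0.56  0.41 -0.29  0.   -0.87 -1.85] down [ 0.003 -0.    -1.   ]
spin to body y 0.0 G body [ 0.2 -0.3 29.8]
-1,0.2,25 world d [ 1.2  0.9 -4.7] tool d now [4.8 0.5 1.4]
```

```bash
python3 - <<'E'
from h import *
exec(open("m.py").read().split("T=[")[0])
B=np.array([[0.8326,-0.2752,-0.4807],[0.2383,0.9614,-0.1376],[0.5,0,0.866]]);O=np.array([562.8,159.4,104.8])+.4*B[:,0]
def go(im,sc,tag):
    D=[]
    for a,b in [((166.8,182.1),(308.1,158.3)),((168.0,210.2),(290.6,159.6))]:
        a=cen(im,*a,2);b=cen(sc,*b,1); p,r=tri(a,b); q=(p-O)@B; D.append(q); print(tag,np.round(a,1),np.round(b,1),"res",r.round(1),"body",q.round(1))
    v=D[0]-D[1];print("tilt",np.degrees(np.arctan2(-v[2],v[0])),np.linalg.norm(v))
go(cv2.imread("pics/t3.png"),cv2.imread("pics/s3.png"),"H")
im=arm.get_image("top")[:,:,::-1].copy(); sc=arm.get_image("scene")[:,:,::-1].copy()
cv2.imwrite("pics/t4.png",im);cv2.imwrite("pics/s4.png",sc)
go(im,sc,"now")
E
python3 b.py 0,0,30
```

```text
H [164.3 184.5] [308.1 158.4] res 0.7 body [25.3 -9.8  1.2]
H [168.1 210.2] [290.2 159.5] res 0.7 body [-37.5   0.5  12.6]
tilt 10.32806706062543 64.72651771273678
now [164.6 184.4] [308.5 158.5] res 0.5 body [ 25.9 -10.3   0.5]
now [168.2 209.9] [290.6 159.8] res 0.1 body [-37.1   0.3  11.2]
tilt 9.698545492883627 64.75425856606005
13.28 [549.  155.1 112.2] F [-17.8  -4.4  37.2] 12.9 [ 0.56  0.41 -0.29  0.   -0.87 -1.85] down [ 0.003 -0.    -1.   ]
spin to body y 0.0 G body [ 0.2 -0.3 29.8]
0,0,30 world d [-0.3  0.2  0.1] tool d now [-0.1  0.3 -0.2]
```

>>> drive_tool(
  motion=[
    [-1.5,0,0,0],
    [-1.5,0,0,0],
    [-1.5,0,0,0],
    [0,0,0,0],
  ],
)

```text
clock: 13.62
position: [549.0, 155.3, 112.8]
ee_rot: [-0.098, 0.7, 0.098, 0.701]
contact_force: [-8.5, -2.5, 18.0]
gripper_width: 12.7
```

>>> drive_tool(
  motion=[
    [0,0,0,0],
    [0,0,0,0],
    [0,0,0,0],
    [0,0,0,0],
    [0,0,0,0],
  ],
  grip=36,
)

```text
clock: 14.03
position: [549.4, 155.7, 109.1]
ee_rot: [-0.098, 0.7, 0.098, 0.7]
contact_force: [-0.7, 0.1, 3.3]
gripper_width: 35.9
```

>>> drive_tool(
  motion=[
    [-10,0,0,0],
    [-25,0,0,0],
    [-35,0,0,0],
    [-35,0,0,0],
    [-10,0,-20,0],
    [0,0,-40,0],
    [0,0,-40,0],
    [0,0,0,0],
  ],
)

```text
clock: 14.7
position: [445.5, 125.0, 223.0]
ee_rot: [-0.098, 0.703, 0.097, 0.698]
contact_force: [-0.3, 0.4, -0.5]
gripper_width: 35.5
```

```bash
python3 b.py 0,0,30;  python3 - <<'E'
from h import *
im=arm.get_image("top")[:,:,::-1].copy(); sc=arm.get_image("scene")[:,:,::-1].copy()
cv2.imwrite("pics/t5.png",im);cv2.imwrite("pics/s5.png",sc)
z=lambda a,u0,v0,w,h,k:cv2.resize(a[v0:v0+h,u0:u0+w],None,fx=k,fy=k,interpolation=cv2.INTER_CUBIC)
cv2.imwrite("pics/I.png",np.hstack([z(sc,275,135,50,60,8),z(im,135,170,50,60,8)]))
E
```

```text
14.7 [445.5 125.  223. ] F [-0.3  0.4 -0.5] 35.5 [ 0.62  0.12 -0.38 -0.   -1.08 -1.92] down [-0.007 -0.002 -1.   ]
spin to body y -0.1 G body [-37.8  -0.8 179.7]
0,0,30 world d [ 103.2   30.4 -110.7] tool d now [110.    1.  108.3]
```

View pics/I.png

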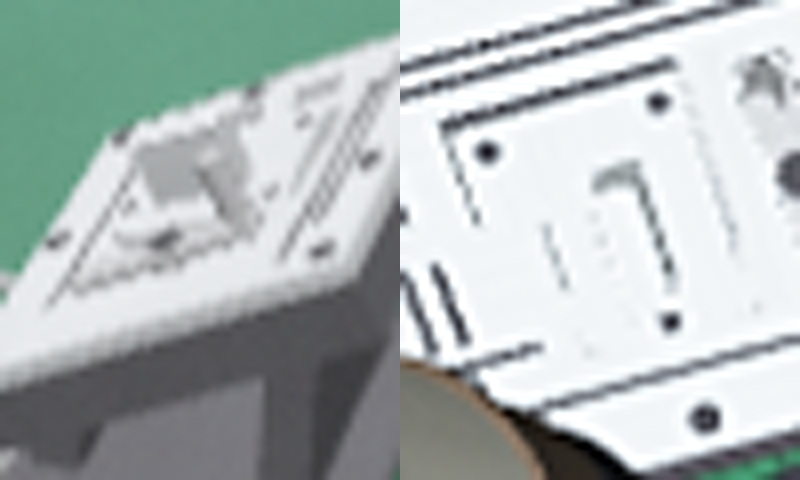

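```bash
cat > dots.py <<'E'
from h import *
exec(open("m.py").read().split("T=[")[0])
B=np.array([[0.8326,-0.2752,-0.4807],[0.2383,0.9614,-0.1376],[0.5,0,0.866]]);O=np.array([562.8,159.4,104.8])+.4*B[:,0]
def run(im,names=None,bolts=True):
    u=lambda x,y:(135+(x-400+.5)/8-.5,170+(y+.5)/8-.5)
    d=[cen(im,*u(487,152),2),cen(im,*u(657,102),2),cen(im,*u(671,322),2)]
    print(np.round(d,2).tolist())
    for f in(0,-5):
        o=O+[0,0,f]; W=(onplane("top",d,o+B[:,2]*8,B[:,2])-o)@B
        print("dz",f,W[:,:2].round(1).tolist())
E
python3 - <<'E'
from dots import *
im=cv2.imread("pics/t5.png");sc=cv2.imread("pics/s5.png");run(im)
for n,t,s in[("corner",(657,102),(268,190)),("round",(671,322),(165,240)),("lobe",(487,152),(130,205))]:
    a=cen(im,135+(t[0]-399.5)/8-.5,170+(t[1]+.5)/8-.5,2);b=cen(sc,275+(s[0]+.5)/8-.5,135+(s[1]+.5)/8-.5,1)
    p,r=tri(a,b);print(n,np.round(b,1),((p-O)@B).round(1),r.round(1))
E
```

```text
[[145.44, 188.57], [166.82, 182.37], [168.32, 209.79]]
dz 0 [[30.7, 34.9], [31.5, -18.5], [-38.1, 0.6]]
dz -5 [[31.8, 36.0], [32.6, -17.7], [-37.4, 1.5]]
corner [308.4 158.6] [ 29.8 -17.7   3.5] 0.4
round [294.9 164.6] [-40.6   6.  -10.7] 10.3
lobe [290.7 160.3] [-7.6 22.6 -0.1] 75.3
```

```bash
sed -i 's/+.4\*B\[:,0\]$/+.4*B[:,0]-[0,0,5.5]/' b.py; python3 b.py -1.5,0.5,34.5
```

```text
14.8 [451.8 127.9 224.8] F [0.6 0.2 0.3] 35.9 [ 0.62  0.12 -0.37 -0.   -1.08 -1.92] down [ 0.001  0.001 -1.   ]
spin to body y -0.1 G body [-28.2   0.2 182.5]
-1.5,0.5,34.5 world d [  93.3   27.  -114.8] tool d now [114.9   0.3  97.1]
```

>>> drive_tool(
  motion=[
    [0,0,32,0],
    [0,0.3,33,0],
    [10,0,32,0],
    [30,0,0,0],
    [35,0,0,0],
    [25,0,0,0],
    [12,0,0,0],
    [3,0,0,0],
    [0,0,0,0],
  ],
)

```text
clock: 15.55
position: [546.2, 154.9, 107.8]
ee_rot: [-0.098, 0.702, 0.097, 0.699]
contact_force: [-1.7, -0.6, 0.7]
gripper_width: 36.2
```

>>> drive_tool(
  motion=[
    [0,0,0,0],
    [0,0,0,0],
    [0,0,0,0],
    [0,0,0,0],
    [0,0,0,0],
  ],
  grip=0,
)

```text
clock: 15.97
position: [547.0, 156.2, 110.1]
ee_rot: [-0.097, 0.699, 0.098, 0.701]
contact_force: [-4.8, 3.0, 6.2]
gripper_width: 13.0
```

```bash
python3 b.py 0.3,0.3,34
```

```text
15.97 [547.  156.2 110.1] F [-4.8  3.   6.2] 13.0 [ 0.56  0.41 -0.3  -0.   -0.87 -1.86] down [ 0.002  0.002 -1.   ]
spin to body y -0.1 G body [ 0.4  1.2 33.6]
0.3,0.3,34 world d [-0.  -1.   0.3] tool d now [-0.3 -0.9 -0.3]
```

>>> drive_tool(
  motion=[
    [-0.4,0,0.8,0],
    [-0.4,0,0.8,0],
    [1,0,0.6,0],
    [1,0,0.6,0],
    [1,0,0.6,0],
    [1,0,0.6,0],
    [0,0,0,0],
  ],
)

```text
clock: 16.55
position: [548.0, 155.9, 109.2]
ee_rot: [-0.099, 0.701, 0.098, 0.699]
contact_force: [-15.7, -0.5, 23.5]
gripper_width: 12.9
```

```bash
python3 b.py 0.3,0.3,34
```

```text
16.55 [548.  155.9 109.2] F [-15.7  -0.5  23.5] 12.9 [ 0.56  0.41 -0.29 -0.   -0.87 -1.85] down [-0.003 -0.001 -1.   ]
spin to body y 0.0 G body [ 0.7  0.7 32.4]
0.3,0.3,34 world d [-1.  -0.7  1.2] tool d now [-1.2 -0.4 -1.2]
```

>>> drive_tool(
  motion=[
    [1,0.8,0.6,0],
    [1,-1.6,0.6,0],
    [1,1.6,0.6,0],
    [0,-1.6,0,0],
    [0,0.8,0,0],
    [0,0,0,1.5],
    [0,0,0,-3],
    [0,0,0,1.5],
    [0,0,0,0],
  ],
)

```text
clock: 17.3
position: [549.6, 155.9, 106.4]
ee_rot: [-0.098, 0.701, 0.097, 0.699]
contact_force: [-16.9, 0.5, 23.0]
gripper_width: 13.2
```

```bash
python3 b.py 0.3,0.3,34
```

```text
17.3 [549.6 155.9 106.4] F [-16.9   0.5  23. ] 13.2 [ 0.56  0.42 -0.29  0.   -0.87 -1.85] down [-0.003 -0.002 -1.   ]
spin to body y -0.1 G body [ 0.7  0.2 29.1]
0.3,0.3,34 world d [-2.7 -0.7  4. ] tool d now [-4.   0.1 -2.8]
```

>>> drive_tool(
  motion=[
    [-2,0,-1,0],
    [-2,0,-1,0],
    [-2,0,-1,0],
    [0,0,0,0],
  ],
)

```text
clock: 17.63
position: [548.9, 155.7, 108.5]
ee_rot: [-0.098, 0.7, 0.097, 0.7]
contact_force: [-1.1, 0.8, -2.3]
gripper_width: 13.0
```

>>> drive_tool(
  motion=[
    [0,0,0,0],
    [0,0,0,0],
    [0,0,0,0],
    [0,0,0,0],
  ],
  grip=36,
)

```text
clock: 17.97
position: [549.2, 155.9, 108.8]
ee_rot: [-0.098, 0.7, 0.098, 0.7]
contact_force: [0.4, 0.1, 0.1]
gripper_width: 35.7
```

>>> drive_tool(
  motion=[
    [-10,0,0,0],
    [-25,0,0,0],
    [-35,0,0,0],
    [-35,0,0,0],
    [-10,0,-20,0],
    [0,0,-40,0],
    [0,0,-40,0],
    [0,0,0,0],
  ],
)

```text
clock: 18.63
position: [445.6, 125.2, 223.6]
ee_rot: [-0.098, 0.702, 0.097, 0.698]
contact_force: [-0.8, 0.8, -0.7]
gripper_width: 35.8
```

```bash
python3 - <<'E'
from dots import *
im=arm.get_image("top")[:,:,::-1].copy(); sc=arm.get_image("scene")[:,:,::-1].copy()
cv2.imwrite("pics/t6.png",im);cv2.imwrite("pics/s6.png",sc);run(im)
z=lambda a,u0,v0,w,h,k:cv2.resize(a[v0:v0+h,u0:u0+w],None,fx=k,fy=k,interpolation=cv2.INTER_CUBIC)
cv2.imwrite("pics/J.png",np.hstack([z(sc,275,135,50,60,8),z(im,135,170,50,60,8)]))
E
```

```text
[[145.28, 187.63], [166.64, 181.85], [168.22, 208.62]]
dz 0 [[33.1, 34.5], [32.9, -18.5], [-35.0, -0.2]]
dz -5 [[34.2, 35.5], [34.0, -17.7], [-34.3, 0.7]]
```

View pics/J.png

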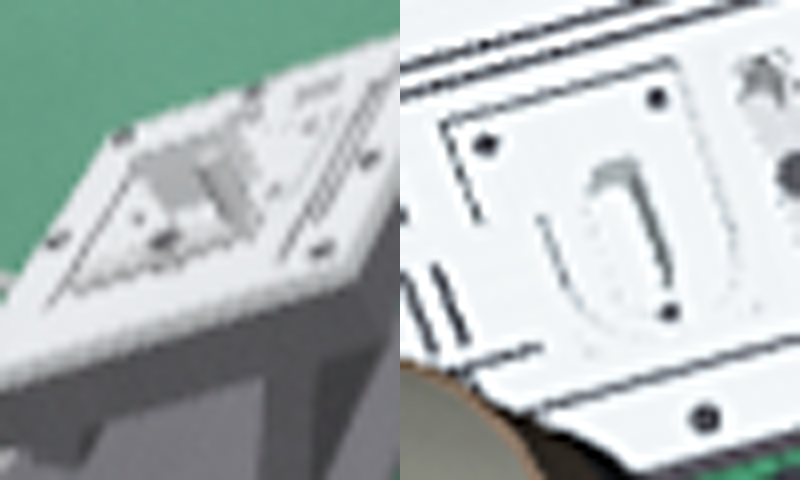

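```bash
python3 b.py -5.6,0.3,66
```

```text
18.73 [451.8 128.1 225.3] F [1.  0.1 0.8] 36.1 [ 0.62  0.12 -0.37  0.   -1.08 -1.92] down [ 0.002  0.001 -1.   ]
spin to body y -0.0 G body [-27.9   0.5 182.9]
-5.6,0.3,66 world d [ 74.9  21.2 -90.1] tool d now [90.3 -0.1 77.6]
```

>>> drive_tool(
  motion=[
    [5,0,26,0],
    [15,0,26,0],
    [25,0,25.6,0],
    [25,0,0,0],
    [15,0,0,0],
    [5,0,0,0],
    [0,0,0,0],
  ],
  grip=0,
)

```text
clock: 19.32
position: [527.8, 149.7, 132.5]
ee_rot: [-0.098, 0.701, 0.097, 0.7]
contact_force: [-0.3, -0.2, 1.6]
gripper_width: -0.1
```

>>> drive_tool(
  motion=[
    [1.7,0,1,0],
    [1.7,0,1,0],
    [1.7,0,1,0],
    [0,0,0,0],
    [0,0,0,0],
  ],
)

```text
clock: 19.73
position: [530.5, 150.8, 129.4]
ee_rot: [-0.097, 0.7, 0.098, 0.701]
contact_force: [-1.1, -0.5, -0.7]
gripper_width: -0.0
```

>>> drive_tool(
  motion=[
    [1.7,0,1,0],
    [1.7,0,1,0],
    [0,0,0,0],
    [0,0,0,0],
  ],
)

```text
clock: 20.07
position: [531.2, 150.9, 128.3]
ee_rot: [-0.098, 0.701, 0.098, 0.7]
contact_force: [-9.2, 0.0, 16.2]
gripper_width: 0.0
```

```bash
python3 b.py -5.6,0.3,66
```

```text
20.07 [531.2 150.9 128.3] F [-9.2  0.  16.2] 0.0 [ 0.57  0.36 -0.31  0.   -0.9  -1.86] down [-0.001 -0.001 -1.   ]
spin to body y -0.0 G body [-4.9  0.5 57.7]
-5.6,0.3,66 world d [-4.5 -1.5  6.8] tool d now [-6.8 -0.2 -4.8]
```

```bash
python3 - <<'E'
from h import *
B=np.array([[0.8326,-0.2752,-0.4807],[0.2383,0.9614,-0.1376],[0.5,0,0.866]]);O=np.array([562.8,159.4,104.8])+.4*B[:,0]-[0,0,5.5]
u=lambda x,y:(95+(x+.5)/6-.5,145+(y+.5)/6-.5)
for n,p,z in[("pivot",(541,282),16),("toe",(572,362),16),("post top",(512,208),44),("post base",(512,208),16)]:
    print(n,((onplane("top",[u(*p)],O+z*B[:,2],B[:,2])-O)@B).round(1))
E
python3 b.py 32,-36,60
```

```text
pivot [[  0.6 -52.6  16. ]]
toe [[-36.8 -54.2  16. ]]
post top [[ 43.5 -55.1  44. ]]
post base [[ 34.2 -51.1  16. ]]
20.07 [531.2 150.9 128.3] F [-9.2  0.  16.2] 0.0 [ 0.57  0.36 -0.31  0.   -0.9  -1.86] down [-0.001 -0.001 -1.   ]
spin to body y -0.0 G body [-4.9  0.5 57.7]
32,-36,60 world d [ 39.7 -26.6  20.4] tool d now [-20.4 -36.5  30.8]
```

```bash
python3 b.py 36,-31,75 36,-31,42.2
```

```text
20.07 [531.2 150.9 128.3] F [-9.2  0.  16.2] 0.0 [ 0.57  0.36 -0.31  0.   -0.9  -1.86] down [-0.001 -0.001 -1.   ]
spin to body y -0.0 G body [-4.9  0.5 57.7]
36,-31,75 world d [ 34.4 -22.9  35.4] tool d now [-35.4 -31.5  26.8]
36,-31,42.2 world d [ 50.2 -18.4   7. ] tool d now [ -7.  -31.5  43.2]
```

>>> drive_tool(
  motion=[
    [-10,0,-5,0],
    [-15,0,0,0],
    [-10,-10.5,10,0],
    [0,-10.5,15,0],
    [0,-10.5,15,0],
    [0,0,0,0],
  ],
)

```text
clock: 20.57
position: [577.0, 129.9, 160.8]
ee_rot: [-0.097, 0.699, 0.097, 0.701]
contact_force: [1.0, -0.2, 0.5]
gripper_width: -0.2
```

```bash
python3 b.py 36,-31,75 36,-31,42.2
```

```text
20.57 [577.  129.9 160.8] F [ 1.  -0.2  0.5] -0.2 [ 0.5   0.39 -0.18  0.   -1.   -1.79] down [ 0.003  0.    -1.   ]
spin to body y -0.2 G body [ 44.5 -32.3  66.7]
36,-31,75 world d [-11.4  -1.9   2.9] tool d now [ -3.    1.2 -11.5]
36,-31,42.2 world d [  4.4   2.6 -25.5] tool d now [25.5  1.3  4.9]
```

>>> drive_tool(
  motion=[
    [9,0,2,0],
    [9,0.5,2,0],
    [7.5,0,1,0],
    [0,0,0,0],
  ],
)

```text
clock: 20.9
position: [577.2, 132.0, 132.0]
ee_rot: [-0.098, 0.702, 0.097, 0.699]
contact_force: [-0.1, -0.3, -0.8]
gripper_width: 0.2
```

>>> drive_tool(
  motion=[
    [0,-4,0,0],
    [0,-4,0,0],
    [0.5,-4,-1,0],
    [0.7,-4,-1.3,0],
    [1,-4,-1.7,0],
    [0,0,0,0],
  ],
)

```text
clock: 21.4
position: [580.6, 111.0, 132.9]
ee_rot: [-0.097, 0.7, 0.097, 0.7]
contact_force: [-1.1, 0.2, -0.4]
gripper_width: 0.1
```

```bash
python3 b.py 20,-61,42.2
```

```text
21.4 [580.6 111.  132.9] F [-1.1  0.2 -0.4] 0.1 [ 0.46  0.41 -0.21  0.   -0.94 -1.76] down [ 0. -0. -1.]
spin to body y -0.2 G body [ 29.  -51.4  43.4]
20,-61,42.2 world d [ -4.3 -11.2  -5.5] tool d now [ 5.5 -9.6 -7.2]
```

>>> drive_tool(
  motion=[
    [1.2,-3,-1.8,0],
    [1.2,-3,-1.8,0],
    [1.4,-3,-1.8,0],
    [1.4,-2,-1.8,0],
    [0,0,0,0],
  ],
)

```text
clock: 21.82
position: [576.0, 98.7, 127.0]
ee_rot: [-0.097, 0.701, 0.097, 0.7]
contact_force: [-0.9, 0.3, -0.2]
gripper_width: -0.0
```

```bash
python3 b.py 20,-61,42.2; python3 - <<'E'
from h import *
im=arm.get_image("top")[:,:,::-1].copy(); sc=arm.get_image("scene")[:,:,::-1].copy()
cv2.imwrite("pics/t7.png",im);cv2.imwrite("pics/s7.png",sc)
z=lambda a,u0,v0,w,h,k:cv2.resize(a[v0:v0+h,u0:u0+w],None,fx=k,fy=k,interpolation=cv2.INTER_CUBIC)
cv2.imwrite("pics/K.png",np.hstack([z(sc,270,130,65,80,6),z(im,140,160,65,80,6)]))
E
```

```text
21.82 [576.   98.7 127. ] F [-0.9  0.3 -0.2] -0.0 [ 0.45  0.41 -0.23 -0.   -0.93 -1.74] down [-0.001 -0.    -1.   ]
spin to body y -0.1 G body [ 19.3 -62.   42.2]
20,-61,42.2 world d [0.3 1.1 0.4] tool d now [-0.4  1.   0.6]
```

View pics/K.png

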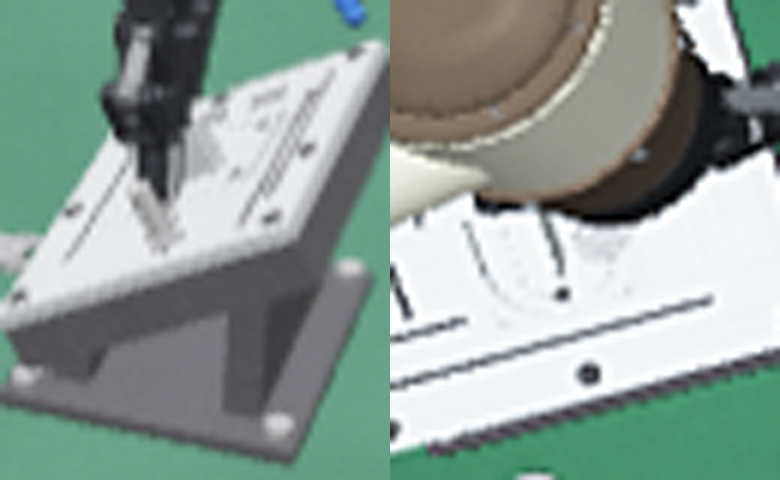

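>>> drive_tool(
  motion=[
    [-15,3,0,0],
    [-25,0,0,0],
    [0,-12,10,0],
    [0,-13,10,0],
    [0,0,0,0],
  ],
)

```text
clock: 22.33
position: [603.9, 82.6, 167.7]
ee_rot: [-0.097, 0.7, 0.097, 0.701]
contact_force: [0.6, 0.5, -0.3]
gripper_width: -0.2
```

```bash
python3 b.py 48,-85,42.2
```

```text
22.33 [603.9  82.6 167.7] F [ 0.6  0.5 -0.3] -0.2 [ 0.4   0.41 -0.12  0.   -1.04 -1.7 ] down [ 0.002 -0.    -1.   ]
spin to body y -0.2 G body [ 59.1 -85.1  66.2]
48,-85,42.2 world d [  2.3   0.8 -26.4] tool d now [26.4  0.2  2.4]
```

Descend, then push down the slope (body −x: tool +0.5, −0.866).

>>> drive_tool(
  motion=[
    [9,0,0.8,0],
    [9,0,0.8,0],
    [8.4,0,0.8,0],
    [0,0,0,0],
  ],
)

```text
clock: 22.67
position: [602.3, 84.2, 137.8]
ee_rot: [-0.098, 0.702, 0.097, 0.698]
contact_force: [-0.2, -0.5, 0.3]
gripper_width: -0.0
```

>>> drive_tool(
  motion=[
    [1.5,0,-2.6,0],
    [1.5,0,-2.6,0],
    [1.5,0,-2.6,0],
    [1.5,0,-2.6,0],
    [1.5,0,-2.6,0],
    [1.5,0,-2.6,0],
    [0,0,0,0],
  ],
)

```text
clock: 23.25
position: [588.6, 79.8, 132.0]
ee_rot: [-0.097, 0.701, 0.098, 0.7]
contact_force: [1.2, -0.6, 0.8]
gripper_width: -0.2
```

>>> drive_tool(
  motion=[
    [1.5,0,-2.6,0],
    [1,0,-1.7,0],
    [1,0,-1.7,0],
    [0,0,0,0],
    [0,0,0,0],
  ],
)

```text
clock: 23.67
position: [585.0, 78.8, 129.5]
ee_rot: [-0.098, 0.699, 0.098, 0.702]
contact_force: [3.8, 0.3, 3.7]
gripper_width: 0.1
```

```bash
python3 b.py 23,-85,42.2
```

```text
23.67 [585.   78.8 129.5] F [3.8 0.3 3.7] 0.1 [ 0.41  0.41 -0.22  0.   -0.93 -1.7 ] down [ 0.004  0.001 -1.   ]
spin to body y -0.1 G body [ 23.3 -83.6  42.8]
23,-85,42.2 world d [ 0.4 -1.4 -0.7] tool d now [ 0.7 -1.4  0. ]
```

>>> drive_tool(
  motion=[
    [0.5,0,-0.9,0],
    [0.5,0,-0.9,0],
    [0,0,0,0],
    [0,0,0,0],
  ],
)

```text
clock: 24.0
position: [584.8, 78.8, 129.5]
ee_rot: [-0.098, 0.698, 0.098, 0.703]
contact_force: [6.2, -0.5, 3.9]
gripper_width: 0.3
```

```bash
python3 b.py 23,-85,42.2
```

```text
24.0 [584.8  78.8 129.5] F [ 6.2 -0.5  3.9] 0.3 [ 0.41  0.41 -0.22  0.   -0.93 -1.7 ] down [ 0.007  0.002 -1.   ]
spin to body y -0.0 G body [ 23.2 -83.6  42.8]
23,-85,42.2 world d [ 0.5 -1.3 -0.6] tool d now [ 0.6 -1.4  0.2]
```

>>> drive_tool(
  motion=[
    [-3,0,5,0],
    [-3,0,5,0],
    [-20,0,5,0],
    [-35,0,0,0],
    [-35,0,0,0],
    [-35,-20,0,0],
    [0,-40,0,0],
    [0,-40,0,0],
    [0,-40,0,0],
    [0,0,0,0],
  ],
)

```text
clock: 24.83
position: [633.8, -58.0, 256.4]
ee_rot: [-0.095, 0.703, 0.095, 0.699]
contact_force: [0.1, 0.6, -0.8]
gripper_width: -0.2
```

```bash
python3 - <<'E'
from dots import *
im=arm.get_image("top")[:,:,::-1].copy();cv2.imwrite("pics/t8.png",im);run(im)
# latch: steel-grey post/bar differences vs the picture before the swing
d=cv2.absdiff(cv2.cvtColor(im,cv2.COLOR_BGR2GRAY),cv2.cvtColor(cv2.imread("pics/t6.png"),cv2.COLOR_BGR2GRAY))
O2=O-[0,0,5.5]
for n,uv in[("pivot hub",cen(im,184.4,191.5,3))]:
    print(n,((onplane("top",[uv],O2+16*B[:,2],B[:,2])-O2)@B).round(1))
m=(d>15).astype(np.uint8);m[:,:150]=0;m[:170]=0;m[225:]=0;m[:,215:]=0
k=cv2.connectedComponentsWithStats(m)
for s,c in zip(k[2][1:],k[3][1:]):
    if s[4]>5: print(s,((onplane("top",[c],O2+16*B[:,2],B[:,2])-O2)@B).round(1))
# grey-level profile along the closed bar line, body x=0, z=16, y from -100 to 0, and along the old bar line
g=cv2.cvtColor(im,cv2.COLOR_BGR2GRAY);g0=cv2.cvtColor(cv2.imread("pics/t6.png"),cv2.COLOR_BGR2GRAY)
for nm,f in[("x=0,y-100..0",lambda t:[0,-100+t,16]),("y=-54,x-50..50",lambda t:[-50+t,-54,16])]:
    P=np.array([O2+B@f(t) for t in range(0,101,5)]);uv=proj("top",P).round().astype(int)
    print(nm,"before",g0[uv[:,1],uv[:,0]],"now",g[uv[:,1],uv[:,0]])
E
python3 b.py 0,0,30
```

```text
24.88 [633.3 -55.7 256.2] F [-0.1  0.2 -0.5] -0.0 [ 0.17  0.39  0.08 -0.   -1.27 -1.46] down [-0.006  0.    -1.   ]
spin to body y -0.4 G body [  94.8 -226.2  147.8]
0,0,30 world d [ -84.6  211.1 -149.4] tool d now [150.  225.7 -24. ]<string>:8: RuntimeWarning: invalid value encountered in scalar divide
Traceback (most recent call last):
  File "dots.py", line 6, in run
    d=[cen(im,*u(487,152),2),cen(im,*u(657,102),2),cen(im,*u(671,322),2)]
       ~~~^^^^^^^^^^^^^^^^^^
ValueError: cannot convert float NaN to integer
```

>>> drive_tool(
  motion=[
    [0,-35,-20,0],
    [0,-35,-20,0],
    [0,-35,-20,0],
    [0,-35,-20,0],
    [0,-35,-20,0],
    [0,-35,-20,0],
    [0,0,0,0],
    [0,0,0,0],
  ],
)

```text
clock: 25.55
position: [574.8, -288.3, 256.9]
ee_rot: [-0.095, 0.702, 0.097, 0.699]
contact_force: [0.1, 0.3, -0.1]
gripper_width: 0.1
```

```bash
python3 - <<'E'
from dots import *
im=arm.get_image("top")[:,:,::-1].copy();cv2.imwrite("pics/t9.png",im)
try: run(im)
except Exception as e: print(e)
O2=O-[0,0,5.5]
g=cv2.cvtColor(im,cv2.COLOR_BGR2GRAY);g0=cv2.cvtColor(cv2.imread("pics/t6.png"),cv2.COLOR_BGR2GRAY)
for nm,f in[("x=0,y-100..0",lambda t:[0,-100+t,16]),("y=-54,x-50..50",lambda t:[-50+t,-54,16])]:
    P=np.array([O2+B@f(t) for t in range(0,101,5)]);uv=proj("top",P).round().astype(int)
    print(nm,"before",g0[uv[:,1],uv[:,0]],"now",g[uv[:,1],uv[:,0]])
d=cv2.absdiff(g,g0);m=(d>20).astype(np.uint8);m[:170]=0;m[225:]=0;m[:,:140]=0;m[:,210:]=0
k=cv2.connectedComponentsWithStats(m)
for s,c in zip(k[2][1:],k[3][1:]):
    if s[4]>4: print(s,((onplane("top",[c],O2+16*B[:,2],B[:,2])-O2)@B).round(1))
b=((g<232)&(g0>=238)).astype(np.uint8);
E
python3 b.py 0,0,30|head -1
```

```text
[[145.28, 187.65], [166.65, 181.87], [168.22, 208.63]]
dz 0 [[33.1, 34.5], [32.8, -18.5], [-35.1, -0.1]]
dz -5 [[34.1, 35.5], [33.9, -17.7], [-34.3, 0.7]]
x=0,y-100..0 before [ 84 248 241 245 245 244 245 248 124  86  92 194 247 244 244 234 244 244
 250 113 250] now [ 66 232 168 130 120 207 194 197 193  67  76 138 198 193 196 192 194 188
 231  92 234]
y=-54,x-50..50 before [118 253 238 222 224 225 225 227 226 108  94  91 210 223 224 147 128 140
 112 246 245] now [ 97 240 228 229 229 231 229 229 236  93  75  74 127 226 229 229 228 228
 229 228 230]
[140 170  43  12 136] [[61.2 -4.5 16. ]]
[206 172   4   3   7] [[  31.9 -119.7   16. ]]
[200 175   6   9  15] [[  21.7 -102.3   16. ]]
[206 175   4   3   5] [[  22.8 -115.9   16. ]]
[140 176  61  35 517] [[ 12.8 -25.   16. ]]
[175 176   9   8  35] [[ 34.3 -49.6  16. ]]
[204 180   6  12  31] [[   3.2 -108.7   16. ]]
[205 191   3   9   9] [[-22.8 -99.3  16. ]]
[208 192   2   4   5] [[ -20.9 -106.    16. ]]
[152 196  10  16  36] [[-8.6 24.9 16. ]]
[190 196   3   6   6] [[-21.  -61.4  16. ]]
[140 203  54  22 274] [[-44.9  27.8  16. ]]
[177 210  33  15  63] [[-76.4 -59.5  16. ]]
[170 219   6   6  18] [[-68.4   0.5  16. ]]
25.6 [ 575.5 -287.1  257.1] F [-0.7 -0.3 -0.2] 0.2 [-0.21  0.4   0.1  -0.   -1.27 -1.08] down [-0.003  0.002 -1.   ]
```

```bash
python3 - <<'E'
from dots import *
O2=O-[0,0,5.5]
g=cv2.GaussianBlur(cv2.cvtColor(cv2.imread("pics/t9.png"),cv2.COLOR_BGR2GRAY),(0,0),.5).astype(np.float32)
for y in(-38,-34,-30,-25,-20,-17,-70,-66):
    xs=np.arange(-20,20.1,1);uv=proj("top",np.array([O2+B@[x,y,16] for x in xs])).astype(np.float32)
    v=cv2.remap(g,uv[:,:1],uv[:,1:],cv2.INTER_LINEAR).ravel();w=v<213
    print(y,"dark x",xs[w].min() if w.any() else None,xs[w].max() if w.any() else None,"mean",xs[w].mean().round(1))
E
```

```text
-38 dark x -6.0 13.0 mean 3.5
-34 dark x -5.0 13.0 mean 4.0
-30 dark x -10.0 20.0 mean 2.7
-25 dark x -20.0 14.0 mean -2.2
-20 dark x -6.0 13.0 mean 3.5
-17 dark x -5.0 13.0 mean 4.0
-70 dark x -5.0 12.0 mean 3.5
-66 dark x -5.0 13.0 mean 4.0
```

```bash
python3 -c "
from bench import arm
print(arm.job_done())"
```

```text
the job is handed in; nothing more can be done
None
```

The job is handed in at about 25.6 s. The matching cover is in the pocket with the latch closed over it. `job_done()` gave no verdict, so what follows rests on my own checks.

**What I did**
- **Pick:** The matching cover was the one nearer the robot. I gripped it by its rib and turned it about 136° to match the pocket.
- **Tilt:** The tool can only point straight down, so I tilted the cover in the grip by pressing its edge against the slanted face.
- **Seat:** The first push stopped about 10° short, probably because the fingertips were touching the plate. I released, gripped the rib higher, moved the cover slightly upslope and pressed it in.
- **Latch:** I pushed the post in two stages until it stopped, then moved the arm clear.

**Last checks**
- **Cover position:** The three dots on the cover match a seated cover to within about 1 mm. They did not move when the latch was swung.
- **Cover depth:** Pressing on the rib gave firm contact 1–2 mm lower than I predicted, with no sign that the cover was raised. Depth is the least certain check, because it has no direct measurement.
- **Latch:** The force rose to about 7 N with no further movement. The bar lies parallel to body y (q about 0), and its old position is clear.
- **Robot:** Contact force was near zero and the arm was away from everything.

**Disagreements:** My two-camera estimate of the valve body's height was about 5–6 mm too high compared with contact, so I corrected it from touch. I did not measure the mirror cover, the tools or the parts box again at the end. I never drove the arm at them.

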